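# Weigh and sort castings, chuck a solid one

### The job

Weigh each pedestal casting on the balance by standing it on the empty pan and letting go: a solid one brings that pan down, a hollow one does not. After it has been weighed, stand one of the solid castings upright in the middle of the open chuck, let go of it, and turn the chuck's sleeve clockwise by its black grip until all three jaws hold the casting tight; put any other solid castings in the wooden tray and all hollow ones in the metal tray with the wire handles. Leave the tape, tools, tins and other things on the table where they are.

Things in the scene. Friction and masses are not known exactly. Their poses are not given: they have to be found in the camera images.
- cast_a: a pedestal-shaped casting, primed off-white, 56 mm tall: round foot 40 mm across, 14 mm thick; column 30 mm across from 18 to 48 mm up; top knob 22 mm across. Origin: centre of the foot's underside, z up its axis. All look alike; solid ones weigh about 200 to 290 g, hollow ones 80 to 120 g. Three to five are present in a run, standing in a row; absent ones read None throughout
- cast_b: a pedestal-shaped casting, primed off-white, 56 mm tall: round foot 40 mm across, 14 mm thick; column 30 mm across from 18 to 48 mm up; top knob 22 mm across. Origin: centre of the foot's underside, z up its axis. All look alike; solid ones weigh about 200 to 290 g, hollow ones 80 to 120 g. Three to five are present in a run, standing in a row; absent ones read None throughout
- cast_c: a pedestal-shaped casting, primed off-white, 56 mm tall: round foot 40 mm across, 14 mm thick; column 30 mm across from 18 to 48 mm up; top knob 22 mm across. Origin: centre of the foot's underside, z up its axis. All look alike; solid ones weigh about 200 to 290 g, hollow ones 80 to 120 g. Three to five are present in a run, standing in a row; absent ones read None throughout
- cast_d: a pedestal-shaped casting, primed off-white, 56 mm tall: round foot 40 mm across, 14 mm thick; column 30 mm across from 18 to 48 mm up; top knob 22 mm across. Origin: centre of the foot's underside, z up its axis. All look alike; solid ones weigh about 200 to 290 g, hollow ones 80 to 120 g. Three to five are present in a run, standing in a row; absent ones read None throughout
- cast_e: a pedestal-shaped casting, primed off-white, 56 mm tall: round foot 40 mm across, 14 mm thick; column 30 mm across from 18 to 48 mm up; top knob 22 mm across. Origin: centre of the foot's underside, z up its axis. All look alike; solid ones weigh about 200 to 290 g, hollow ones 80 to 120 g. Three to five are present in a run, standing in a row; absent ones read None throughout
- pan_top (a point): centre of the upper face of the balance's empty pan, a level steel dish 100 mm across with a rim standing 4 mm above that face; the face is about 95 mm above the table when empty (pan up) and about 65 mm when the pan is down
- beam (a joint): tilt of the balance's beam (280 mm between pan centres), -0.11 to 0.11 rad: negative = the empty pan is up, as when empty or with a hollow casting; positive = it is down, as when a solid casting outweighs the fixed brass weight (170 g) on the other pan. Settles about 1 s after letting go. A linkage keeps the pans level, so a part need not be quite central
- chuck: the three-jaw fixture chuck, bolted down on a 130 mm square plate; origin: centre of its underside, z up
- chuck_face (a point): centre of the flat face of the three-jaw fixture chuck, on which a casting's foot stands between the jaws; 30 mm above the table, z up. The chuck's body is 100 mm across; the three jaws are 14 mm wide and 14 mm tall above this face
- sleeve (a joint): turn of the chuck's sleeve, 0 (jaws open, inner faces 30 mm from the axis) to 1.35 rad; grows when turned CLOCKWISE seen from above. Each jaw moves in 9.2 mm per rad: the jaws meet a casting's foot at about 1.09 and the sleeve then stops firmly. Stays where it is left (friction 0.3 N m, some 4 N at the grip). Starts between 0 and 0.2
- sleeve_grip (a point): the black upright grip at the end of the sleeve's bar, by which the sleeve is turned: a round post 16 mm across standing from 9 to 75 mm above the table, 90 mm from the chuck's axis; this point is on its axis, 55 mm above the table, and travels with it round the chuck's axis. A push of 10 to 15 N here closes the jaws tight
- jaw0: one of the chuck's three jaws; origin on the chuck's axis at the face (not on the jaw itself), moving with the jaw
- jaw1: a second jaw, as jaw0
- jaw2: the third jaw, as jaw0
- tray: the wooden tray, 140 x 200 mm (x, y) outside, walls 28 mm high and 7 mm thick, floor 7 mm thick; fixed. Origin: centre of its underside, z up
- tub: the bare metal tray with a wire handle at each end, 140 x 200 mm (x, y) outside, walls 28 mm high and 3 mm thick, floor 3 mm thick; fixed; its wire handles stand 19 mm out at its two y ends. Origin: centre of its underside, z up
- tape: bystander: roll of tape, 52 mm across, 24 mm tall, standing in the row of castings; origin centre of underside
- jar: bystander: glass jar 56 mm across, 70 mm tall, beyond the balance
- tin: bystander: tin 68 mm across, 80 mm tall, beyond the chuck
- cup: bystander: white cup 70 mm across, 75 mm tall, beyond the balance
- sanding_block: bystander: cork block 40 x 70 x 28 mm, between the castings and the balance's brass weight
- brush: bystander: brush 180 mm long lying on the robot's side of the castings
- spatula: bystander: spatula 190 mm long lying on the robot's side of the castings
There are look-alikes about, which are no part of the job. Leave any green look-alike of the cast_b alone. Leave any purple look-alike of the cast_e alone.

How it is judged:
By the outcome, as a careful person would: the job done as asked, in the order asked, and still so for the second after the job is handed in, with the robot touching nothing.
Of cast_a, cast_b, cast_c, cast_d, cast_e only 3 to 5 are there at a start; the rules pass over those that are not, and their reading is None.
At some moment in a run one of cast_a, cast_b, cast_c, cast_d, cast_e may be knocked a few centimetres aside while the robot is not near it.
Once in a run the grip may slacken for a moment while it holds something.
It also fails if it takes over 210 s, if anything falls off the work surface, if the arm or the gripper's body presses on something with over 40 N, if the wrist force passes 120 N, or if a joint passes its speed limit or range.

### The arm

A 6-joint arm with a two-finger parallel gripper is mounted at the origin on the work surface. World frame = base frame: x ahead of the robot, y to its left, z up, the work surface at z = 0. Lengths are in mm, angles in rad, forces in N, time in s.
With the tool pointing down it reaches from about 350 to 875 mm from the base axis. Payload 4.2 kg.
Tool frame: the origin (TCP) lies on the mounting face of the last link; the fingertips stand 173 mm ahead of it and the grasp point (between the pads) lies 155 mm ahead of it (tcp_to_grasp is the distance from the TCP to the grasp point, in mm); z points along the fingers, y is the direction in which the jaws open and shut (so a half turn about z gives the same grasp; the last joint's range is limited). The gripper opens to 85 mm and grips with 20 to 120 N. Pads are 22 mm wide; open, the fingers measure 114 mm over their backs; the gripper's body (76 mm by 85 mm) begins 54 mm behind the grasp point. The pads swing forward as they close: fully open they stand 13 mm farther back than shut.
Start: joints at [1.423, 0.385, 0.008, 0, -1.194, -0.259], TCP at [247.262, 573.987, 404.712] pointing down, gripper open.
Joint ranges: [-3.14, 3.14], [-1.21, 2.06], [-1.07, 1.41], [-3.16, 2.05], [-2.99, -0.16], [-3.1, 3.1]. Speed limits (rad/s): [2.79, 2.79, 3.14, 3.14, 3.14, 3.14].

### API

Orientations are given as a unit quaternion [x, y, z, w].
In Python, from bench import * gives the robot as it stands. The module is installed in compiled form; this text tells all that it offers.
- The arm moves only by the tool apply_moves, never from a script. Its arguments are lists of equal length, an entry for each row: "fingers": the closure, from 0 (fully open) to 1 (shut); "dp": the shift along the world's x, y, z in cm, a list of three; "yaw": the turn about the world's z in degrees. A call has 1 to 10 rows; each row is the pose to reach, as a shift and turn from the pose measured when the call began; what a row does not reach only later rows make up. A row lasts 1/10 s, in which the tool goes at most 50 mm and 8.59 degrees, less where a joint would pass 70% of its speed; a pose out of reach is approached as far as the arm can. A call with a gripper value outside its range is refused whole. The fingers move at their own pace and stop on an object; the grip force is fixed at half the most. Time passes only in rows, so rows that repeat a pose let the fingers close. It gives the time, the measured TCP pose, the force and the opening at its end, in the units of the state.
- read_state(): the state, without advancing time (a new reading comes with each control period).
- get_image(name): name is "scene" or "top" or "wrist"; returns a dict with "color" (384x512x3 uint8, blue, green, red), "mtx" (3x3 intrinsics, pixels), "k1" (the pictures are not rectified: a ray, as slopes to the right and down, at radius r is drawn at 1 + k1 r^2 times it, then the intrinsics apply), "camera_from_world" (4x4, takes a point from world to camera coordinates); the wrist camera has in their place "tool_from_camera" (4x4, takes a point from camera to tool coordinates, whose origin is the TCP and whose axes are the flange's). Camera axes: x right, y down, z forward; pixel columns grow to the right and rows downward; lengths in mm; the calibration is good to about 2 mm. A picture is of the moment at which its call begins: read the wrist's pose just before it. There is no depth.
- job_done(): hands the job in, once; it reports no verdict.
The state is a dict: "clock": time; "joints": joint angles; "joint_vel": joint speeds; "joint_efforts": joint torques, N m; "position": TCP position; "ee_rot": TCP orientation; "contact_force": force on the tool from outside, world axes, zero at the start; "wrist_torque": the same for the moment, N m; "gripper_width": finger opening in mm.
Only numpy, scipy, OpenCV 4.12 (cv2) and the standard library are available. Lean on these libraries where they do the work, as an engineer would, in place of code of your own. Each camera call takes 0.05 s, during which the arm holds its last target. There are 200 camera calls.

## Working session

There is one attempt and no reset: what is moved stays moved. The work goes in short steps, Python scripts to look and compute and a tool call to move; the robot and the scene stay as the last step left them, time stands still between calls to the robot, and variables do not carry over. Pictures are saved under pics/ and viewed, about 12 in all and at most 16, crops included, and the job is handed in when it is done.

Besides the shell and the picture viewer there is one more tool, called after "Emit:" as a command line: name --pt "numbers of a row" for each row, then --argument value for the rest. apply_moves: Moves the arm, as the interface text tells. Its arguments: {"type":"object","properties":{"fingers":{"type":"array","items":{"type":"number"}},"dp":{"type":"array","items":{"type":"array","items":{"type":"number"}}},"yaw":{"type":"array","items":{"type":"number"}}},"required":["fingers","dp","yaw"]}

```bash
mkdir -p pics; cat > h.py <<'E'
from bench import *
import numpy as np, cv2
def shot(n,f):
    im=get_image(n); cv2.imwrite('pics/'+f,im['color']); return im
def ray(im,u,v,st=None):
    M=im['mtx']; x=(u-M[0,2])/M[0,0]; y=(v-M[1,2])/M[1,1]
    xd,yd=x,y
    for _ in range(20):
        s=1+im['k1']*(x*x+y*y); x,y=xd/s,yd/s
    d=np.array([x,y,1.])
    if 'camera_from_world' in im:
        T=np.linalg.inv(im['camera_from_world'])
    else:
        from scipy.spatial.transform import Rotation as R
        W=np.eye(4); W[:3,:3]=R.from_quat(st['ee_rot']).as_matrix(); W[:3,3]=st['position']
        T=W@im['tool_from_camera']
    return T[:3,3],T[:3,:3]@d
def atz(im,u,v,z,st=None):
    o,d=ray(im,u,v,st); return (o+d*(z-o[2])/d[2]).round(1)
def proj(im,p,st=None):
    p=np.array(p,float)
    if 'camera_from_world' in im: C=im['camera_from_world']
    else:
        from scipy.spatial.transform import Rotation as R
        W=np.eye(4); W[:3,:3]=R.from_quat(st['ee_rot']).as_matrix(); W[:3,3]=st['position']
        C=np.linalg.inv(W@im['tool_from_camera'])
    q=C[:3,:3]@p+C[:3,3]; x,y=q[:2]/q[2]; s=1+im['k1']*(x*x+y*y); M=im['mtx']
    return np.array([M[0,0]*x*s+M[0,2],M[1,1]*y*s+M[1,2]]).round(1)
E
python3 - <<'E'
from h import *
s=read_state(); print(s)
im=shot('top','t0.png'); im2=shot('scene','s0.png')
for i in (im,im2): print(i['mtx'],i['k1'],np.linalg.inv(i['camera_from_world']).round(2))
a=cv2.imread('pics/t0.png'); cv2.imwrite('pics/t0b.png',cv2.resize(a,(800,600),interpolation=cv2.INTER_CUBIC))
a=cv2.imread('pics/s0.png'); cv2.imwrite('pics/s0b.png',cv2.resize(a,(800,600),interpolation=cv2.INTER_CUBIC))
E
```

```text
{'clock': 0.0, 'joints': array([ 1.42261146e+00,  3.85579468e-01,  6.59279339e-03, -4.63283577e-04,
       -1.19402591e+00, -2.58561156e-01]), 'joint_vel': array([-4.31904467e-04,  1.15192825e-03, -1.07458341e-03, -2.93683151e-03,
        9.88735681e-04, -5.93741379e-05]), 'joint_efforts': array([ 3.70525795e-04, -3.92290843e+01,  1.88409930e+01,  4.18619335e+00,
       -4.38168659e-03, -2.25877535e-06]), 'position': array([247.17556626, 573.81777996, 403.59970455]), 'ee_rot': array([ 9.79373000e-01, -2.02057545e-01, -1.53846919e-04,  1.11831925e-03]), 'contact_force': array([-0.72467473,  0.43927022,  0.31423527]), 'wrist_torque': array([-0.01421104, -0.02570069, -0.02661683]), 'gripper_width': 85.34587467876113}
[[486.09067768   0.         258.18398062]
 [  0.         486.09067768 196.93416322]
 [  0.           0.           1.        ]] -0.11024094799296268 [[ 1.00000e-02 -9.90000e-01  1.70000e-01  3.21590e+02]
 [-1.00000e+00 -1.00000e-02 -1.00000e-02 -8.19000e+00]
 [ 1.00000e-02 -1.70000e-01 -9.90000e-01  1.33309e+03]
 [ 0.00000e+00  0.00000e+00  0.00000e+00  1.00000e+00]]
[[468.83743368   0.         258.20765931]
 [  0.         468.83743368 189.74251448]
 [  0.           0.           1.        ]] 0.03291279145914287 [[-9.0000e-01  3.3000e-01 -2.8000e-01  9.1142e+02]
 [ 4.3000e-01  7.2000e-01 -5.4000e-01  6.6534e+02]
 [ 2.0000e-02 -6.1000e-01 -7.9000e-01  1.0514e+03]
 [ 0.0000e+00  0.0000e+00  0.0000e+00  1.0000e+00]]
```

View pics/t0b.png

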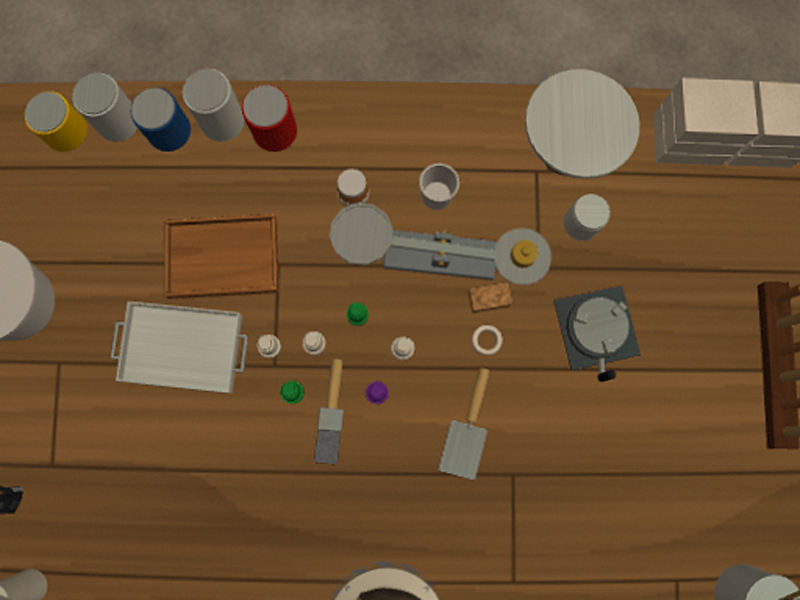

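View pics/s0b.png

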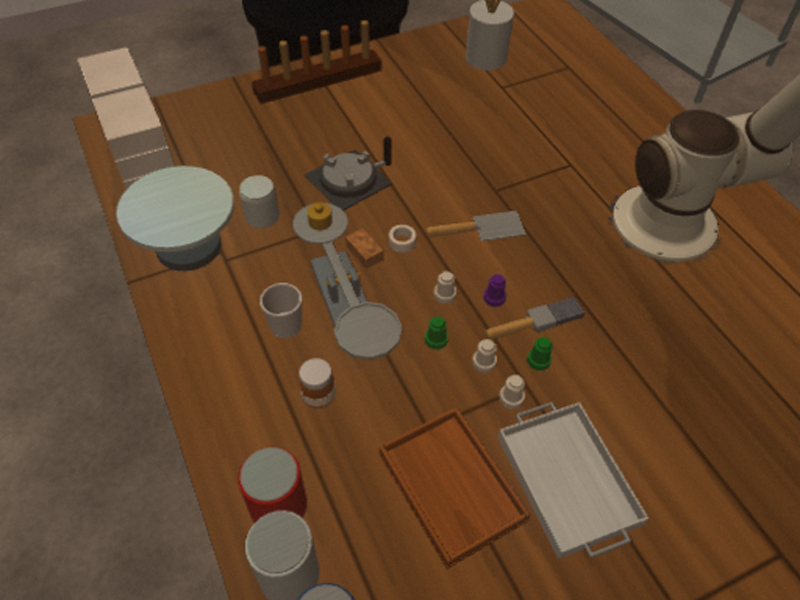

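The top view shows three white castings (knobs at 800-px coordinates (268,345), (314,341) and (403,346)). The empty pan is at (361,233), the chuck at (599,326) with its grip at (606,376), the wooden tray at (221,255) and the metal tray at (180,347). The scene view agrees.

```bash
python3 - <<'E'
from h import *
T=get_image('top');S=get_image('scene')
k=.64
for n,(u,v),z,(us,vs) in [('c1',(267,339),56,(514.5,381)),('c2',(313.5,335),56,(486.5,345)),('c3',(403,341),56,(447,277)),('pan',(361,233),97,(368,329)),
 ('chuck',(599,326),30,(349,173)),('griptop',(608,375),75,(388,142)),('tape',(487,339),24,(402,233)),('tray',(221,255),28,(454,486)),('tub',(180,347),28,(573,478)),('green1',(358,309),56,(438,321)),('brass pan',(522,256),70,(320,222)),('green2',(292,386),56,(543,342)),('purple',(377,388),56,(498,280))]:
    print(n,atz(T,u*k,v*k,z),atz(S,us*k,vs*k,z))
for n,c in [('tray',[(167,219),(275,215),(278,292),(169,297)]),('tub',[(128,304),(242,312),(231,391),(117,379)])]:
    print(n,[atz(T,u*k,v*k,28)[:2] for u,v in c])
def crop(i,u,v,r,s): 
    a=i['color'][int(v*k-r):int(v*k+r),int(u*k-r):int(u*k+r)]; return cv2.resize(a,(s,s),interpolation=cv2.INTER_CUBIC)
cv2.imwrite('pics/c.png',np.hstack([crop(T,599,340,40,400),crop(S,355,170,40,400)]))
E
```

```text
c1 [482.  205.5  56. ] [478.9 211.   56. ]
c2 [489.7 126.6  56. ] [485.2 133.1  56. ]
c3 [481.1 -25.2  56. ] [477.1 -20.5  56. ]
pan [657.9  47.5  97. ] [658.3  48.8  97. ]
chuck [ 513.9 -368.9   30. ] [ 519.3 -359.6   30. ]
griptop [ 424.3 -369.2   75. ] [ 430.7 -364.3   75. ]
tape [ 490.  -171.9   24. ] [ 490.5 -173.3   24. ]
tray [634.2 297.9  28. ] [639.9 313.9  28. ]
tub [469.6 361.8  28. ] [474.3 377.9  28. ]
green1 [535.2  52.   56. ] [534.9  56.8  56. ]
brass pan [ 628.2 -228.    70. ] [ 633.5 -222.8   70. ]
green2 [403.  160.5  56. ] [398.2 167.1  56. ]
purple [401.3  17.8  56. ] [399.4  23.   56. ]
tray [array([699.8, 399.3]), array([708.3, 204.7]), array([568.6, 194. ]), array([557.7, 386.5])]
tub [array([544.4, 459.3]), array([532.4, 255.8]), array([394.8, 269.1]), array([412.2, 470.3])]
```

View pics/c.png

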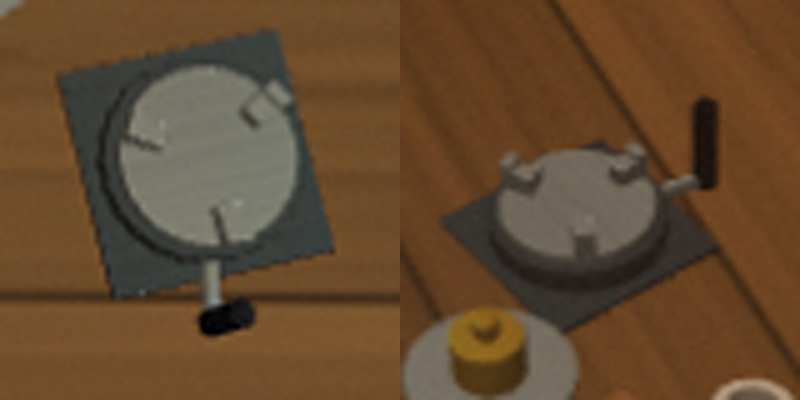

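Emit:
apply_moves --fingers '[0,0,0,0,0,0,0,0,0,0]' --pt "23.3 -36.6 -7" --pt "23.3 -36.6 -7" --pt "23.3 -36.6 -7" --pt "23.3 -36.6 -7" --pt "23.3 -36.6 -7" --pt "23.3 -36.6 -7" --pt "23.3 -36.6 -7" --pt "23.3 -36.6 -7" --pt "23.3 -36.6 -7" --pt "23.3 -36.6 -7" --yaw '[-66.7,-66.7,-66.7,-66.7,-66.7,-66.7,-66.7,-66.7,-66.7,-66.7]'

```text
clock: 1.2
position: [481.5, 204.3, 332.8]
ee_rot: [-0.705, 0.709, 0.001, -0.002]
contact_force: [0.2, 0.0, 0.2]
gripper_width: 85.4
```

```bash
python3 - <<'E'
from h import *
s=read_state(); w=get_image('wrist'); print(s['clock'],s['position'].round(1),s['ee_rot'].round(3),s['gripper_width'])
print(w['tool_from_camera'].round(2))
for n,p in [('c1',(480.5,208,56)),('c2',(487.5,130,56)),('g2',(400,163,56))]: print(n,proj(w,p,s))
cv2.imwrite('pics/w1.png',cv2.resize(w['color'],(640,480)))
E
```

```text
1.2 [481.5 204.3 332.8] [-0.705  0.709  0.001 -0.002] 85.44907893511709
[[-0.   -0.96 -0.28 69.7 ]
 [ 1.   -0.    0.   -0.43]
 [-0.   -0.28  0.96 31.33]
 [ 0.    0.    0.    1.  ]]
c1 [258.2 195.2]
c2 [249.2 105.8]
g2 [350.4 144.9]
```

View pics/w1.png

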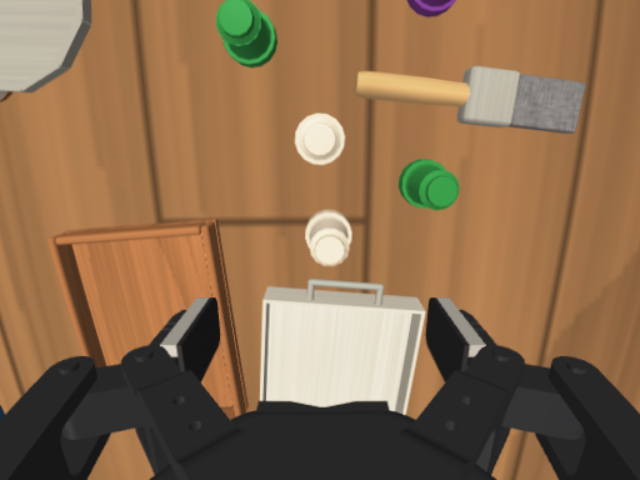

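The wrist view shows the c1 knob at (329,250) and the c2 knob at (319,139), within about 5 mm of the predictions. The tub handle is clear of c1.

```bash
python3 - <<'E'
from h import *
s=read_state(); w=get_image('wrist')
print('c1',atz(w,329/1.25,250/1.25,56,s),'c2',atz(w,319.5/1.25,139/1.25,56,s),'g1',atz(w,238/1.25,19/1.25,56,s),'pan edge',atz(w,89/1.25,15/1.25,98,s),'tub handle',atz(w,345/1.25,286/1.25,25,s))
E
```

```text
c1 [475.8 214.6  56. ] c2 [482.2 136.3  56. ] g1 [532.9  62.1  56. ] pan edge [604.3  69.5  98. ] tub handle [461.5 256.6  25. ]
```

Emit:
apply_moves --fingers '[0,0,0,0,0,0.8,0.8,0.8,0.8,0.8]' --pt "-0.45 0.8 -4" --pt "-0.45 0.8 -8.5" --pt "-0.45 0.8 -12.5" --pt "-0.45 0.8 -14.6" --pt "-0.45 0.8 -14.6" --pt "-0.45 0.8 -14.6" --pt "-0.45 0.8 -14.6" --pt "-0.45 0.8 -14.6" --pt "-0.45 0.8 -14.6" --pt "-0.45 0.8 -14.6" --yaw '[0,0,0,0,0,0,0,0,0,0]'

```text
clock: 2.3
position: [476.4, 215.4, 189.3]
ee_rot: [-0.706, 0.708, 0.0, 0.001]
contact_force: [-2.3, 0.8, 6.0]
gripper_width: 28.5
```

Emit:
apply_moves --fingers '[0.9,0.9,0.9,0.9,0.9,0.9,0.9,0.9,0.9,0.9]' --pt "0 0 4" --pt "0 0 8" --pt "0.5 -0.5 12" --pt "3 -3 13" --pt "6 -6 13" --pt "9 -9 13" --pt "12 -12 13" --pt "15 -14.5 13" --pt "18.2 -16.7 13" --pt "18.2 -16.7 13" --yaw '[0,0,0,0,0,0,0,0,0,0]'

```text
clock: 3.3
position: [660.9, 45.4, 318.5]
ee_rot: [-0.705, 0.709, -0.0, 0.001]
contact_force: [-0.6, -0.5, -1.1]
gripper_width: 28.6
```

```bash
python3 - <<'E'
from h import *
s=read_state(); w=get_image('wrist'); S=get_image('scene'); T=get_image('top'); print(s['position'].round(1),s['gripper_width'])
c=S['color'][150:300,200:350]; t=T['color'][110:200,190:280]
cv2.imwrite('pics/w2.png',np.hstack([cv2.resize(w['color'],(400,300)),cv2.resize(S['color'],(400,300))]))
cv2.imwrite('pics/w2.png',np.vstack([cv2.imread('pics/w2.png'),np.hstack([cv2.resize(c,(300,300)),cv2.resize(t,(300,300)),np.zeros((300,200,3),np.uint8)])]))
E
```

```text
[660.9  45.4 318.5] 28.585417152995237
```

View pics/w2.png

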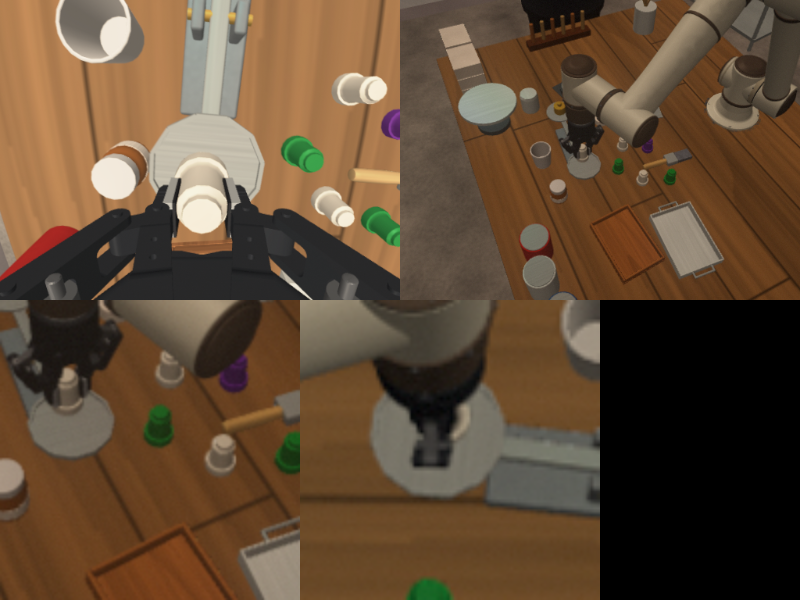

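The wrist view shows the casting upright in the pads. The empty pan (centre about (206,172) in the 400-px view) lies below it, still up.

```bash
python3 - <<'E'
from h import *
s=read_state(); w=get_image('wrist')
for p in [(150,172),(264,172),(206,115)]: print(atz(w,p[0]*1.28,p[1]*1.28,98,s))
print('knob',atz(w,201*1.28,215*1.28,318.5-189.3+56,s))
E
```

```text
[705.5  54.6  98. ]
[600.2  55.   98. ]
[654.    2.5  98. ]
knob [658.4  44.1 185.2]
```

Emit:
apply_moves --fingers '[0.9,0.9,0.9,0.9,0.4,0.3,0,0,0,0]' --pt "-0.2 0.6 -1.2" --pt "-0.2 0.6 -2.4" --pt "-0.2 0.6 -3.3" --pt "-0.2 0.6 -3.4" --pt "-0.2 0.6 -3.4" --pt "-0.2 0.6 -3.4" --pt "-0.2 0.6 -3.4" --pt "-0.2 0.6 -3.4" --pt "-0.2 0.6 3" --pt "-0.2 0.6 7" --yaw '[0,0,0,0,0,0,0,0,0,0]'

```text
clock: 4.5
position: [655.5, 54.6, 384.9]
ee_rot: [-0.706, 0.708, 0.002, -0.002]
contact_force: [1.0, 0.3, 1.4]
gripper_width: 85.4
```

Emit:
apply_moves --fingers '[0,0,0,0,0,0,0,0,0,0]' --pt "0 5 0" --pt "0 6 0" --pt "0 6 0" --pt "0 6 0" --pt "0 6 0" --pt "0 6 0" --pt "0 6 0" --pt "0 6 0" --pt "0 6 0" --pt "0 6 0" --yaw '[0,0,0,0,0,0,0,0,0,0]'

```text
clock: 5.5
position: [655.5, 114.5, 384.9]
ee_rot: [-0.706, 0.708, 0.002, -0.002]
contact_force: [-0.4, -0.5, -0.9]
gripper_width: 84.9
```

```bash
python3 - <<'E'
from h import *
s=read_state(); w=get_image('wrist'); S=get_image('scene'); print(s['position'].round(1),s['gripper_width'])
cv2.imwrite('pics/w3.png',np.hstack([cv2.resize(w['color'],(400,300)),cv2.resize(S['color'][130:280,160:360],(400,300))]))
for z in (95,65): print(z,proj(w,(656,51,z),s)/1.28,proj(w,(606,51,z+3),s)/1.28,proj(w,(656,1,z+3),s)/1.28)
E
```

```text
[655.5 114.5 384.9] 84.90393075435472
95 [200.      92.1875] [244.375     92.265625] [199.84375   44.609375]
65 [200.078125  91.5625  ] [239.765625  91.640625] [199.84375   49.140625]
```

View pics/w3.png

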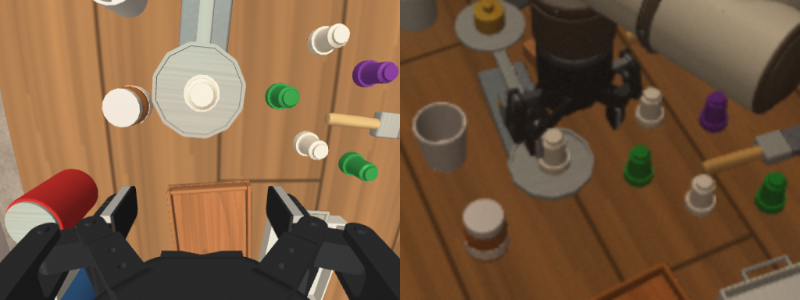

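The wrist view shows the pan rim with a half-width of 46.5 px. That matches the pan still being up (the empty pan measured 46.3 on the same scale), so c1 is hollow. I'll fetch it.

Emit:
apply_moves --fingers '[0,0,0,0,0,0,0.9,0.9,0.9,0.9]' --pt "0 -4.5 0" --pt "0 -6.3 0" --pt "0 -6.3 -3" --pt "0 -6.3 -7" --pt "0 -6.3 -10" --pt "0 -6.3 -10" --pt "0 -6.3 -10" --pt "0 -6.3 -10" --pt "0 -6.3 -10" --pt "0 -6.3 -10" --yaw '[0,0,0,0,0,0,0,0,0,0]'

```text
clock: 6.6
position: [655.7, 51.7, 286.7]
ee_rot: [-0.707, 0.708, 0.001, -0.0]
contact_force: [0.7, -0.0, -0.2]
gripper_width: 28.5
```

Emit:
apply_moves --fingers '[0.9,0.9,0.9,0.9,0.9,0.9,0.9,0.9,0.9,0.9]' --pt "0 0 3" --pt "0 0 7" --pt "-1.5 2 8" --pt "-4.5 6 8" --pt "-7.5 10 8" --pt "-10.5 15 8" --pt "-13.5 19 8" --pt "-16.5 23.5 8" --pt "-18.8 27.2 6" --pt "-18.8 27.2 3" --yaw '[0,0,0,0,0,0,0,0,0,0]'

```text
clock: 7.6
position: [466.0, 327.8, 319.9]
ee_rot: [0.709, -0.706, -0.001, -0.005]
contact_force: [0.1, 0.3, -1.1]
gripper_width: 28.3
```

```bash
python3 - <<'E'
from h import *
s=read_state(); w=get_image('wrist'); T=get_image('top'); print(s['position'].round(1),s['gripper_width'],s['contact_force'].round(1))
cv2.imwrite('pics/w4.png',np.hstack([cv2.resize(w['color'],(400,300)),cv2.resize(T['color'][120:270,60:260],(400,300))]))
E
```

```text
[466.  327.8 319.9] 28.280339837851564 [ 0.1  0.3 -1.1]
```

View pics/w4.png

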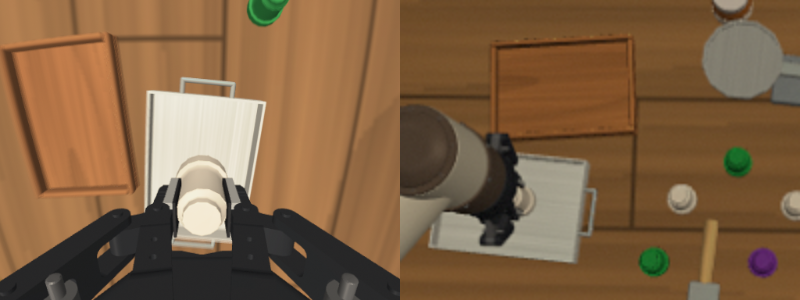

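The casting is held over the metal tray, well inside its walls. I'll lower and release it with the fingers only partly open.

Emit:
apply_moves --fingers '[0.9,0.9,0.9,0.9,0.9,0.45,0.45,0.45,0.45,0.2]' --pt "0 0 -4" --pt "0 0 -8" --pt "0 0 -11.5" --pt "0 0 -12.5" --pt "0 0 -12.5" --pt "0 0 -12.5" --pt "0 0 -12.5" --pt "0 0 -12.5" --pt "0 0 -8" --pt "0 0 -3" --yaw '[0,0,0,0,0,0,0,0,0,0]'

```text
clock: 8.7
position: [465.4, 323.7, 282.4]
ee_rot: [0.707, -0.707, -0.001, 0.007]
contact_force: [1.1, 1.2, 0.3]
gripper_width: 60.1
```

Emit:
apply_moves --fingers '[0,0,0,0,0,0]' --pt "0 -4 3" --pt "0.5 -8 4" --pt "1 -13 4" --pt "1.5 -18.5 4" --pt "1.6 -18.5 4" --pt "1.6 -18.5 4" --yaw '[0,0,0,0,0,0]'

```text
clock: 9.3
position: [481.7, 137.2, 322.8]
ee_rot: [-0.706, 0.708, 0.001, -0.007]
contact_force: [-0.8, 0.4, -0.6]
gripper_width: 85.5
```

```bash
python3 - <<'E'
from h import *
s=read_state(); w=get_image('wrist'); print(s['position'].round(1),s['gripper_width'],s['contact_force'].round(1))
for n,p in [('c2',(483,135,56)),('c3',(477,-20,56))]: print(n,proj(w,p,s)*1.25)
cv2.imwrite('pics/w5.png',cv2.resize(w['color'],(640,480)))
E
```

```text
[481.7 137.2 322.8] 85.4990257368818 [-0.8  0.4 -0.6]
c2 [316.625 242.625]
c3 [324.75  -7.5 ]
```

View pics/w5.png

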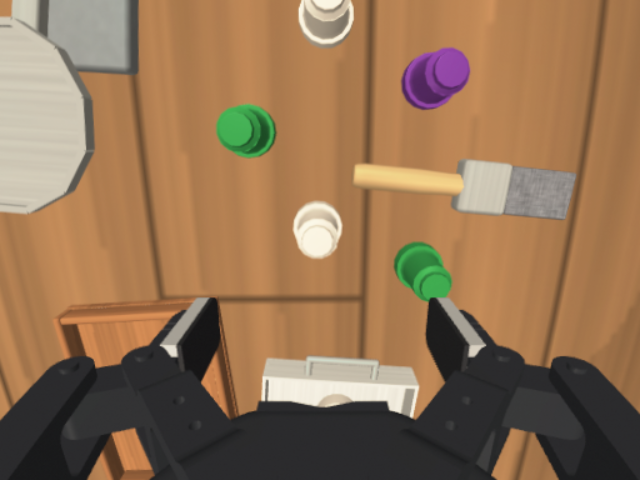

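The c2 knob is at (318,240), within 3 px of the prediction. c1 stands in the tub at about (337,400).

Emit:
apply_moves --fingers '[0,0,0,0,0,0.9,0.9,0.9,0.9,0.9]' --pt "0.1 -0.2 -4" --pt "0.1 -0.2 -8.5" --pt "0.1 -0.2 -12" --pt "0.1 -0.2 -13.4" --pt "0.1 -0.2 -13.4" --pt "0.1 -0.2 -13.4" --pt "0.1 -0.2 -13.4" --pt "0.1 -0.2 -13.4" --pt "0.1 -0.2 -13.4" --pt "0.1 -0.2 -13.4" --yaw '[0,0,0,0,0,0,0,0,0,0]'

```text
clock: 10.35
position: [483.1, 136.6, 190.0]
ee_rot: [-0.707, 0.707, 0.0, -0.006]
contact_force: [-1.7, 0.8, 6.2]
gripper_width: 28.8
```

Emit:
apply_moves --fingers '[0.9,0.9,0.9,0.9,0.9,0.9,0.9,0.9,0.9,0.9]' --pt "0 0 4" --pt "0 0 8" --pt "0.5 0 12.5" --pt "4 -2 13" --pt "8 -4 13" --pt "12 -6 13" --pt "15 -7.5 13" --pt "17.3 -8.5 13" --pt "17.3 -8.5 13" --pt "17.3 -8.5 13" --yaw '[0,0,0,0,0,0,0,0,0,0]'

```text
clock: 11.35
position: [655.8, 51.1, 318.8]
ee_rot: [-0.706, 0.708, 0.001, -0.007]
contact_force: [-0.3, 0.1, -2.0]
gripper_width: 28.5
```

```bash
python3 - <<'E'
from h import *
s=read_state(); print(s['position'].round(1),s['gripper_width'],s['contact_force'].round(1),s['joint_efforts'].round(2))
E
```

```text
[655.8  51.1 318.8] 28.454686240353503 [-0.3  0.1 -2. ] [-5.300e-01 -4.470e+01  1.875e+01  4.300e+00  2.000e-02  1.000e-02]
```

Emit:
apply_moves --fingers '[0.9,0.9,0.9,0.9,0.4,0.3,0,0,0,0]' --pt "0 0 -1.2" --pt "0 0 -2.4" --pt "0 0 -3.2" --pt "0 0 -3.3" --pt "0 0 -3.3" --pt "0 0 -3.3" --pt "0 0 -3.3" --pt "0 0 -3.3" --pt "0 0 3" --pt "0 0 7" --yaw '[0,0,0,0,0,0,0,0,0,0]'

```text
clock: 12.35
position: [655.7, 51.0, 385.6]
ee_rot: [-0.706, 0.708, 0.002, -0.009]
contact_force: [0.7, 0.7, 1.3]
gripper_width: 85.1
```

Emit:
apply_moves --fingers '[0,0,0,0,0,0,0,0,0,0]' --pt "0 5 0" --pt "0 6 0" --pt "0 6 0" --pt "0 6 0" --pt "0 6 0" --pt "0 6 0" --pt "0 6 0" --pt "0 6 0" --pt "0 6 0" --pt "0 6 0" --yaw '[0,0,0,0,0,0,0,0,0,0]'

```text
clock: 13.35
position: [655.7, 110.8, 385.6]
ee_rot: [-0.706, 0.708, 0.002, -0.009]
contact_force: [-0.2, 0.7, -0.9]
gripper_width: 85.6
```

```bash
python3 - <<'E'
from h import *
s=read_state(); w=get_image('wrist'); S=get_image('scene'); print(s['position'].round(1),s['gripper_width'])
cv2.imwrite('pics/w6.png',np.hstack([cv2.resize(w['color'],(400,300)),cv2.resize(S['color'][130:280,160:360],(400,300))]))
for z in (95,65): print(z,proj(w,(656,51,z),s)/1.28,proj(w,(606,51,z+3),s)/1.28,proj(w,(656,1,z+3),s)/1.28,proj(w,(656,51,z+56),s)/1.28)
E
```

```text
[655.7 110.8 385.6] 85.61621047602374
95 [197.5      97.65625] [241.328125  97.734375] [197.1875  50.9375] [197.421875 100.15625 ]
65 [197.578125  96.71875 ] [236.796875  96.796875] [197.265625  55.      ] [197.421875  98.671875]
```

View pics/w6.png

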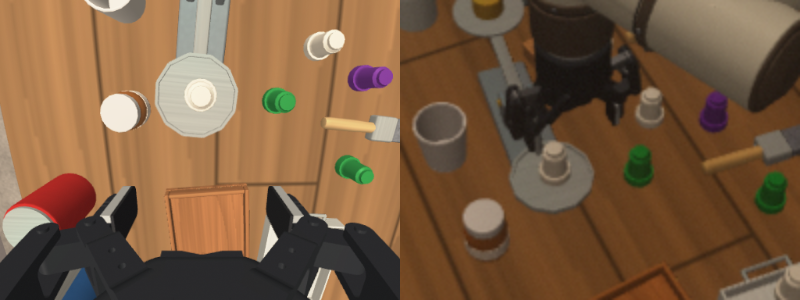

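The pan rim now has a half-width of 41.5 px, so the pan is down and c2 is solid. I'll fetch it and carry it to the chuck.

Emit:
apply_moves --fingers '[0,0,0,0,0,0,0.9,0.9,0.9,0.9]' --pt "-0.2 -4.5 0" --pt "-0.2 -6 0" --pt "-0.2 -6 -4" --pt "-0.2 -6 -8.5" --pt "-0.2 -6 -12.5" --pt "-0.2 -6 -13" --pt "-0.2 -6 -13" --pt "-0.2 -6 -13" --pt "-0.2 -6 -13" --pt "-0.2 -6 -13" --yaw '[0,0,0,0,0,0,0,0,0,0]'

```text
clock: 14.45
position: [654.2, 51.2, 258.0]
ee_rot: [-0.706, 0.708, 0.001, -0.007]
contact_force: [-0.8, -0.5, 10.1]
gripper_width: 28.6
```

Emit:
apply_moves --fingers '[0.9,0.9,0.9,0.9,0.9,0.9,0.9,0.9,0.9,0.9]' --pt "0 0 4" --pt "0 0 8" --pt "0 0 12" --pt "-2.5 -4 12" --pt "-5 -8 12" --pt "-7.5 -12 12" --pt "-10 -16 12" --pt "-12 -20 12" --pt "-13 -24 12" --pt "-13.5 -28 12" --yaw '[0,0,0,0,0,0,0,0,0,0]'

```text
clock: 15.45
position: [517.5, -230.1, 379.1]
ee_rot: [-0.706, 0.708, 0.001, -0.006]
contact_force: [1.5, 0.6, -1.4]
gripper_width: 28.5
```

Emit:
apply_moves --fingers '[0.9,0.9,0.9,0.9,0.9,0.9]' --pt "0 -4 0" --pt "0 -8 -1" --pt "0 -12 -3" --pt "0 -13.5 -4" --pt "0 -13.5 -4" --pt "0 -13.5 -4" --yaw '[0,0,0,0,0,0]'

```text
clock: 16.05
position: [517.4, -364.9, 339.1]
ee_rot: [-0.706, 0.708, 0.001, -0.006]
contact_force: [-0.4, -0.0, -1.0]
gripper_width: 28.5
```

```bash
python3 - <<'E'
from h import *
s=read_state(); w=get_image('wrist'); print(s['position'].round(1),s['gripper_width'],s['contact_force'].round(1))
print(proj(w,(516,-365,30),s)*1.5625,proj(w,(516,-365,140+56),s)*1.5625)
cv2.imwrite('pics/w7.png',cv2.resize(w['color'],(800,600),interpolation=cv2.INTER_CUBIC))
E
```

```text
[ 517.4 -364.9  339.1] 28.50125485427305 [-0.4 -0.  -1. ]
[400.78125 287.5    ] [404.21875 427.34375]
```

View pics/w7.png

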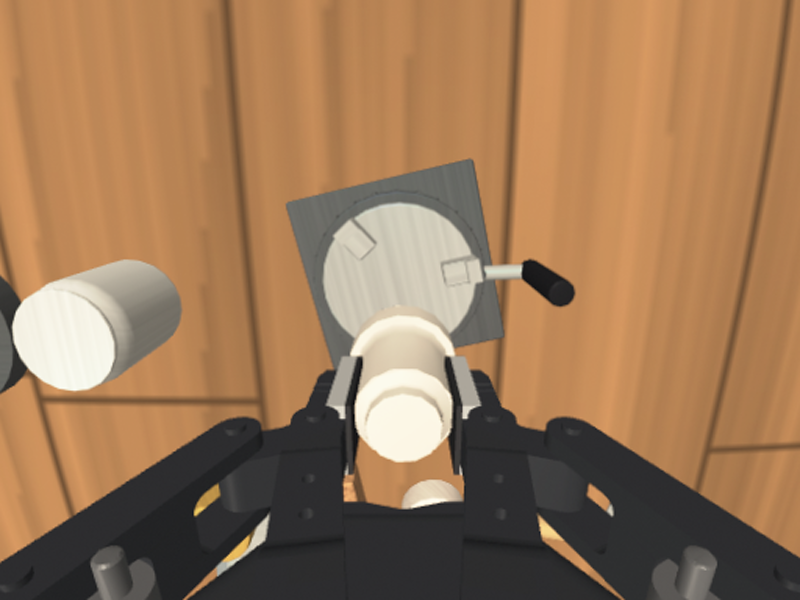

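The chuck disc is centred at about (399,281) in this view, with the held casting's knob at (405,425). The jaws are open and the grip top is at (561,291).

```bash
python3 - <<'E'
from h import *
s=read_state(); w=get_image('wrist'); k=1/1.5625
for n,p,z in [('left',(322,283),30),('right',(477,281),30),('top',(399,203),30),('grip',(561,291),75),('gripb',(533,268),12),('knob',(405,425),204),('jawA',(375,248),44),('jawB',(441,272),44),('white',(432,482),56)]: print(n,atz(w,p[0]*k,p[1]*k,z,s))
E
```

```text
left [ 567.8 -367.7   30. ]
right [ 467.1 -368.7   30. ]
top [ 517.6 -418.5   30. ]
grip [ 428.2 -373.5   75. ]
gripb [ 425.4 -373.5   12. ]
knob [ 516.3 -369.9  204. ]
jawA [ 532.2 -392.6   44. ]
jawB [ 492.1 -377.7   44. ]
white [ 496.  -234.5   56. ]
```

Emit:
apply_moves --fingers '[0.9,0.9,0.9,0.9,0.9,0.9]' --pt "0 -0.3 -4" --pt "0 -0.3 -8" --pt "0 -0.3 -10.5" --pt "0 -0.3 -11.5" --pt "0 -0.3 -11.5" --pt "0 -0.3 -11.5" --yaw '[0,0,0,0,0,0]'

```text
clock: 16.75
position: [518.9, -366.7, 227.0]
ee_rot: [0.707, -0.707, 0.002, 0.005]
contact_force: [-0.2, 0.5, -2.2]
gripper_width: 28.2
```

Emit:
apply_moves --fingers '[0.9,0.9,0.9]' --pt "-0.1 0.1 -0.4" --pt "-0.1 0.1 -0.7" --pt "-0.1 0.1 -0.7" --yaw '[0,0,0]'

```text
clock: 17.05
position: [518.8, -365.6, 223.7]
ee_rot: [0.708, -0.706, 0.004, 0.005]
contact_force: [-1.1, 4.2, 10.8]
gripper_width: 28.0
```

Emit:
apply_moves --fingers '[0.45,0.4,0.2,0,0,0,0,0,0]' --pt "0 0 0" --pt "0 0 0" --pt "0 0 0" --pt "0 0 0" --pt "0 0 4" --pt "0 0 8" --pt "0 0 12" --pt "0 3 14" --pt "0 3 14" --yaw '[0,0,0,0,0,0,0,0,0]'

```text
clock: 17.95
position: [519.2, -334.3, 367.8]
ee_rot: [0.709, -0.706, 0.007, 0.003]
contact_force: [0.0, 0.2, 0.2]
gripper_width: 85.8
```

```bash
python3 - <<'E'
from h import *
s=read_state(); w=get_image('wrist'); print(s['position'].round(1),s['gripper_width'],s['contact_force'].round(1))
print(proj(w,(517.5,-368.3,86),s)*1.5625,proj(w,(517.5,-368.3,30),s)*1.5625)
cv2.imwrite('pics/w8.png',cv2.resize(w['color'],(800,600),interpolation=cv2.INTER_CUBIC))
E
```

```text
[ 519.2 -334.3  367.8] 85.79992713308354 [0.  0.2 0.2]
[409.375   244.84375] [408.59375 233.4375 ]
```

View pics/w8.png

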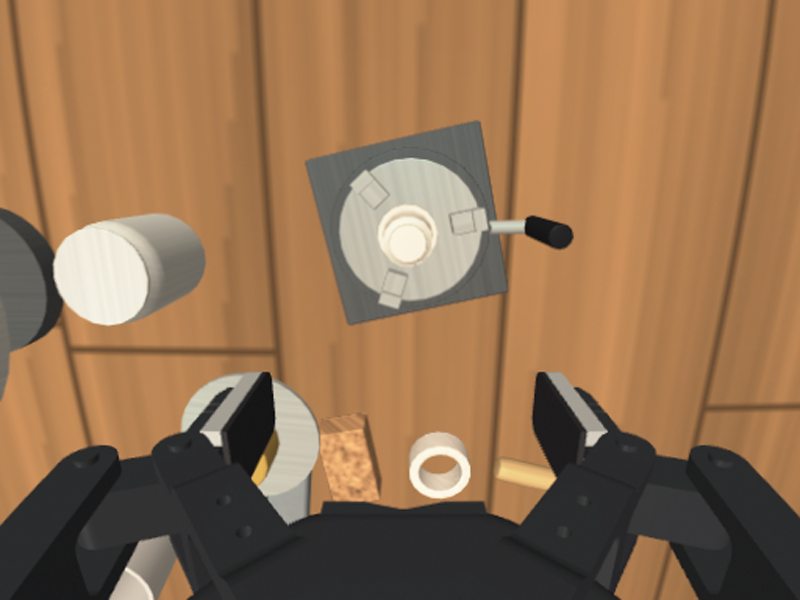

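The casting stands upright in the middle of the jaws (knob at (407,242), expected (409,245)). The grip top is at (562,236). Next I'll straddle the grip with the pads facing along its direction of travel.

Emit:
apply_moves --fingers '[0,0,0,0,0,0,0,0,0,0]' --pt "-3 -1 -1" --pt "-6 -2.5 -2" --pt "-9.2 -3.9 -3" --pt "-9.2 -3.9 -3" --pt "-9.2 -3.9 -3" --pt "-9.2 -3.9 -3" --pt "-9.2 -3.9 -3" --pt "-9.2 -3.9 -3" --pt "-9.2 -3.9 -3" --pt "-9.2 -3.9 -3" --yaw '[-8,-16,-25,-33,-42,-50,-59,-67,-76,-84]'

```text
clock: 19.0
position: [426.5, -374.2, 333.4]
ee_rot: [-0.051, 0.999, -0.0, -0.008]
contact_force: [-0.7, -0.4, 0.1]
gripper_width: 85.5
```

```bash
python3 - <<'E'
from h import *
from scipy.spatial.transform import Rotation as R
s=read_state(); w=get_image('wrist'); print(s['position'].round(1),s['joints'].round(2)); print(R.from_quat(s['ee_rot']).as_matrix().round(3))
print(proj(w,(427.6,-373.5,75),s)*1.25)
cv2.imwrite('pics/w9.png',cv2.resize(w['color'],(640,480)))
E
```

```text
[ 426.5 -374.2  333.4] [-0.43  0.35 -0.24  0.01 -1.   -1.04]
[[-0.995 -0.102 -0.016]
 [-0.102  0.995 -0.001]
 [ 0.016  0.    -1.   ]]
[322.125 253.75 ]
```

View pics/w9.png

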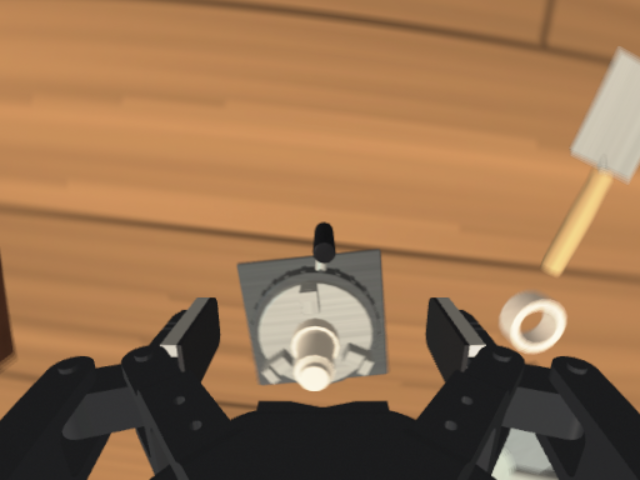

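The grip top is at (324,252), within 3 px of the prediction. I'll go down over it and cage it.

Emit:
apply_moves --fingers '[0,0,0,0,0.3,0.7,0.7,0.7]' --pt "0.1 0.1 -4" --pt "0.1 0.1 -8" --pt "0.1 0.1 -11.8" --pt "0.1 0.1 -11.8" --pt "0.1 0.1 -11.8" --pt "0.1 0.1 -11.8" --pt "0.1 0.1 -11.8" --pt "0.1 0.1 -11.8" --yaw '[-5,-5,-5,-5,-5,-5,-5,-5]'

```text
clock: 19.85
position: [427.9, -373.4, 217.2]
ee_rot: [-0.006, 1.0, -0.001, -0.007]
contact_force: [0.6, 0.6, 0.7]
gripper_width: 27.9
```

Emit:
apply_moves --fingers '[0.7,0.7,0.7,0.7,0.7,0.7,0.7,0.7,0.7,0.7]' --pt "0 0.63 0" --pt "0.02 1.25 0" --pt "0.09 1.88 0" --pt "0.2 2.5 0" --pt "0.36 3.1 0" --pt "0.57 3.7 0" --pt "0.81 4.28 0" --pt "1.1 4.84 0" --pt "1.41 5.38 0" --pt "1.77 5.9 0" --yaw '[-4,-8,-12,-16,-20,-24,-28,-32,-36,-40]'

```text
clock: 20.85
position: [446.1, -314.9, 218.6]
ee_rot: [0.338, 0.941, 0.001, -0.004]
contact_force: [-0.7, -2.9, 0.2]
gripper_width: 25.7
```

Emit:
apply_moves --fingers '[0.7,0.7,0.7,0.7,0.7]' --pt "0.4 0.49 0" --pt "0.82 0.95 0" --pt "1.28 1.38 0" --pt "1.77 1.78 0" --pt "1.77 1.78 0" --yaw '[-4,-8,-12,-16,-16]'

```text
clock: 21.35
position: [464.0, -297.1, 219.3]
ee_rot: [0.465, 0.885, 0.002, -0.004]
contact_force: [-0.6, 0.1, 0.4]
gripper_width: 26.0
```

Emit:
apply_moves --fingers '[0.7,0.7,0.7,0.7]' --pt "0.25 0.17 0" --pt "0.5 0.34 0" --pt "0.76 0.49 0" --pt "0.76 0.49 0" --yaw '[-2,-4,-6,-6]'

```text
clock: 21.75
position: [470.3, -293.0, 219.6]
ee_rot: [0.51, 0.86, 0.001, -0.005]
contact_force: [-4.8, -4.6, -0.0]
gripper_width: 25.8
```

Emit:
apply_moves --fingers '[0.7,0.7,0.7]' --pt "0.2 0.1 0" --pt "0.35 0.18 0" --pt "0.35 0.18 0" --yaw '[-2,-2,-2]'

```text
clock: 22.05
position: [471.6, -292.4, 219.7]
ee_rot: [0.525, 0.851, -0.001, -0.007]
contact_force: [-5.4, -7.8, 1.0]
gripper_width: 25.5
```

Emit:
apply_moves --fingers '[0.7,0.7,0.7]' --pt "0.3 0.15 0" --pt "0.55 0.3 0" --pt "0.55 0.3 0" --yaw '[0,0,0]'

```text
clock: 22.35
position: [474.3, -291.1, 219.6]
ee_rot: [0.524, 0.852, -0.003, -0.01]
contact_force: [-8.1, -11.1, 0.8]
gripper_width: 25.6
```

Emit:
apply_moves --fingers '[0.7,0.7,0.7]' --pt "0.25 0.15 0" --pt "0.5 0.3 0" --pt "0.5 0.3 0" --yaw '[0,0,0]'

```text
clock: 22.65
position: [476.1, -290.0, 219.5]
ee_rot: [0.524, 0.852, -0.005, -0.014]
contact_force: [-10.3, -13.2, 0.4]
gripper_width: 25.8
```

Force held steady at 16.7 N with little further motion, so the jaws are tight. I'll back off, lift and look.

Emit:
apply_moves --fingers '[0.7,0.7,0.6,0.6,0.5,0.3,0,0]' --pt "-0.3 -0.2 0" --pt "-0.6 -0.4 0" --pt "-0.6 -0.4 0" --pt "-0.6 -0.4 4" --pt "-0.6 -0.4 8" --pt "-0.6 -0.4 12" --pt "-0.6 1 15" --pt "-0.6 1 15" --yaw '[0,0,0,0,0,0,0,0]'

```text
clock: 23.45
position: [471.4, -279.2, 375.3]
ee_rot: [0.522, 0.853, -0.004, -0.008]
contact_force: [0.6, -0.8, 0.2]
gripper_width: 84.0
```

Emit:
apply_moves --fingers '[0,0,0,0,0,0,0,0,0,0]' --pt "0 4 0" --pt "0 8 0" --pt "0 12 0" --pt "0 16 0" --pt "0 20 -1" --pt "0.3 24 -2" --pt "0.6 28 -3" --pt "0.6 29 -3.5" --pt "0.6 29 -3.5" --pt "0.6 29 -3.5" --yaw '[8,16,25,33,42,50,59,63,63,63]'

```text
clock: 24.45
position: [477.4, 11.0, 340.2]
ee_rot: [0.0, 1.0, -0.008, -0.005]
contact_force: [0.6, -0.5, -0.5]
gripper_width: 85.6
```

```bash
python3 - <<'E'
from h import *
s=read_state(); w=get_image('wrist');T=get_image('top'); print(s['position'].round(1),s['ee_rot'].round(3),s['joints'].round(2),s['gripper_width'])
cv2.imwrite('pics/w10.png',np.hstack([cv2.resize(w['color'],(400,300)),cv2.resize(T['color'][170:260,330:450],(400,300),interpolation=cv2.INTER_CUBIC)]))
print(proj(w,(477,-20,56),s)/1.28)
E
```

```text
[477.4  11.  340.2] [ 0.     1.    -0.008 -0.005] [ 0.37  0.2  -0.44  0.01 -0.95 -1.95] 85.55140058649064
[178.515625 149.453125]
```

View pics/w10.png

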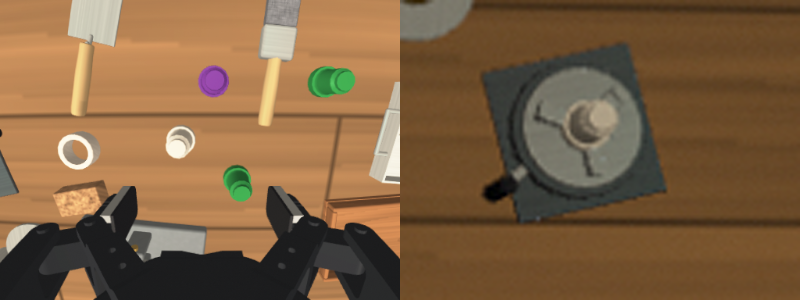

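The top crop shows all three jaws against the casting's foot, with the grip turned round. c3's knob is at (180,148) in the wrist view, as expected. Now I'll pick up c3.

Emit:
apply_moves --fingers '[0,0,0,0,0,0,0.9,0.9,0.9,0.9]' --pt "-0.1 -3 -2" --pt "-0.1 -3.1 -6" --pt "-0.1 -3.1 -10" --pt "-0.1 -3.1 -14" --pt "-0.1 -3.1 -15.1" --pt "-0.1 -3.1 -15.1" --pt "-0.1 -3.1 -15.1" --pt "-0.1 -3.1 -15.1" --pt "-0.1 -3.1 -15.1" --pt "-0.1 -3.1 -15.1" --yaw '[0,0,0,0,0,0,0,0,0,0]'

```text
clock: 25.55
position: [476.8, -20.6, 190.8]
ee_rot: [0.001, 1.0, -0.007, -0.003]
contact_force: [-6.9, 2.1, 29.4]
gripper_width: 28.5
```

Emit:
apply_moves --fingers '[0.9,0.9,0.9,0.9,0.9,0.9,0.9,0.9,0.9,0.9]' --pt "0 0 4" --pt "0 0 8" --pt "0.5 0 12.5" --pt "4 1.5 13" --pt "8 3 13" --pt "12 5 13" --pt "15 6 13" --pt "18 7 13" --pt "18 7.1 13" --pt "18 7.1 13" --yaw '[0,0,0,0,0,0,0,0,0,0]'

```text
clock: 26.55
position: [656.5, 50.7, 319.4]
ee_rot: [0.001, 1.0, -0.007, -0.005]
contact_force: [-0.2, -1.0, -2.7]
gripper_width: 28.5
```

Emit:
apply_moves --fingers '[0.9,0.9,0.9,0.9,0.4,0.3,0,0,0,0]' --pt "0 0 -1.2" --pt "0 0 -2.4" --pt "0 0 -3.2" --pt "0 0 -3.2" --pt "0 0 -3.2" --pt "0 0 -3.2" --pt "0 0 -3.2" --pt "0 0 -3.2" --pt "0 0 3" --pt "0 0 7" --yaw '[0,0,0,0,0,0,0,0,0,0]'

```text
clock: 27.55
position: [656.4, 50.6, 387.3]
ee_rot: [0.001, 1.0, -0.008, -0.007]
contact_force: [1.8, 0.9, 0.4]
gripper_width: 85.4
```

Emit:
apply_moves --fingers '[0,0,0,0,0,0,0,0,0,0]' --pt "3 0 0" --pt "4 0 0" --pt "4 0 0" --pt "4 0 0" --pt "4 0 0" --pt "4 0 0" --pt "4 0 0" --pt "4 0 0" --pt "4 0 0" --pt "4 0 0" --yaw '[0,0,0,0,0,0,0,0,0,0]'

```text
clock: 28.55
position: [696.3, 50.6, 387.4]
ee_rot: [0.001, 1.0, -0.008, -0.007]
contact_force: [-0.1, 0.3, 0.6]
gripper_width: 85.1
```

```bash
python3 - <<'E'
from h import *
s=read_state(); w=get_image('wrist'); S=get_image('scene'); print(s['position'].round(1),s['gripper_width'])
cv2.imwrite('pics/w11.png',np.hstack([cv2.resize(w['color'],(400,300)),cv2.resize(S['color'][130:280,160:360],(400,300))]))
for z in (95,65): print(z,proj(w,(656,51,z),s)/1.28,proj(w,(656,101,z+3),s)/1.28,proj(w,(606,51,z+3),s)/1.28,proj(w,(656,51,z+56),s)/1.28)
E
```

```text
[696.3  50.6 387.4] 85.08491019996066
95 [205.078125 115.859375] [247.890625 116.25    ] [205.234375  71.328125] [205.078125 122.8125  ]
65 [205.078125 113.28125 ] [243.59375 113.59375] [205.15625  73.28125] [205.078125 118.671875]
```

View pics/w11.png

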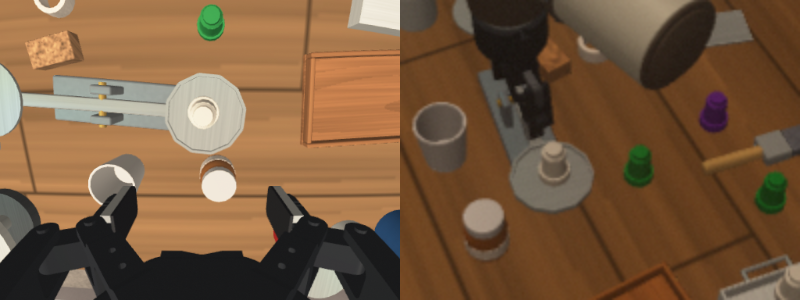

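The pan rim has a half-width of 40 px, so the pan is down and c3 is also solid. It goes in the wooden tray.

Emit:
apply_moves --fingers '[0,0,0,0,0,0,0.9,0.9,0.9,0.9]' --pt "-3 -0.1 0" --pt "-4.1 -0.1 0" --pt "-4.1 -0.1 -4" --pt "-4.1 -0.1 -8.5" --pt "-4.1 -0.1 -12.5" --pt "-4.1 -0.1 -12.6" --pt "-4.1 -0.1 -12.6" --pt "-4.1 -0.1 -12.6" --pt "-4.1 -0.1 -12.6" --pt "-4.1 -0.1 -12.6" --yaw '[0,0,0,0,0,0,0,0,0,0]'

```text
clock: 29.65
position: [655.9, 49.8, 263.6]
ee_rot: [0.001, 1.0, -0.007, -0.005]
contact_force: [-2.0, 3.0, 12.9]
gripper_width: 28.2
```

Emit:
apply_moves --fingers '[0.9,0.9,0.9,0.9,0.9,0.9,0.9,0.9,0.9,0.9]' --pt "0 0 4" --pt "0 0 7" --pt "-0.5 4 7" --pt "-1 8 7" --pt "-1.5 12 7" --pt "-2.1 16 7" --pt "-2.1 20 7" --pt "-2.1 24.4 6" --pt "-2.1 24.4 4" --pt "-2.1 24.4 4" --yaw '[0,0,0,0,0,0,0,0,0,0]'

```text
clock: 30.65
position: [633.3, 294.8, 299.9]
ee_rot: [-0.0, 1.0, -0.009, -0.008]
contact_force: [-0.7, -0.9, -3.3]
gripper_width: 28.0
```

```bash
python3 - <<'E'
from h import *
s=read_state(); w=get_image('wrist'); S=get_image('scene'); print(s['position'].round(1),s['gripper_width'],s['contact_force'].round(1))
cv2.imwrite('pics/w12.png',np.hstack([cv2.resize(w['color'],(400,300)),cv2.resize(S['color'][200:380,200:440],(400,300))]))
E
```

```text
[633.3 294.8 299.9] 27.994383825315943 [-0.7 -0.9 -3.3]
```

View pics/w12.png

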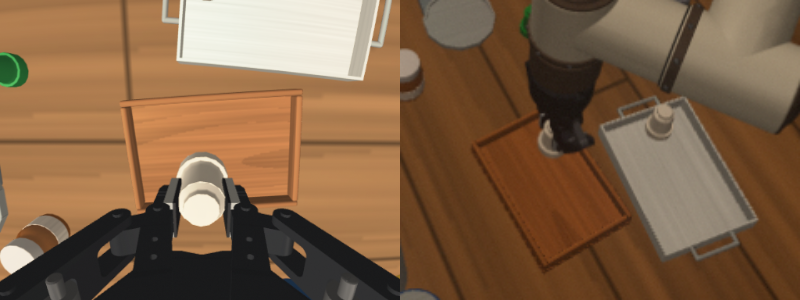

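Emit:
apply_moves --fingers '[0.9,0.9,0.9,0.9,0.9]' --pt "0 0 -4" --pt "0 0 -8" --pt "0 0 -9.4" --pt "0 0 -9.4" --pt "0 0 -9.4" --yaw '[0,0,0,0,0]'

```text
clock: 31.25
position: [635.8, 293.3, 211.5]
ee_rot: [0.001, 1.0, -0.007, -0.004]
contact_force: [0.6, 0.3, -2.4]
gripper_width: 27.8
```

Emit:
apply_moves --fingers '[0.9,0.9,0.9,0.9]' --pt "0 0 -0.6" --pt "0 0 -1" --pt "0 0 -1" --pt "0 0 -1" --yaw '[0,0,0,0]'

```text
clock: 31.65
position: [636.9, 294.0, 206.1]
ee_rot: [0.0, 1.0, -0.006, -0.001]
contact_force: [-2.5, -0.4, 8.8]
gripper_width: 27.7
```

Contact at 8.8 N. Releasing and retreating.

Emit:
apply_moves --fingers '[0.45,0.45,0.4,0.4,0.3,0,0,0,0,0]' --pt "0 0 0" --pt "0 0 0" --pt "0 0 0" --pt "0 0 4" --pt "0 0 8" --pt "0 0 12" --pt "0 0 17" --pt "-5 4 20" --pt "-10 7 22" --pt "-15 10 22" --yaw '[0,0,0,0,0,0,0,0,0,0]'

```text
clock: 32.65
position: [519.2, 374.2, 423.4]
ee_rot: [0.001, 1.0, -0.005, 0.001]
contact_force: [0.3, 1.4, 0.0]
gripper_width: 85.4
```

Emit:
apply_moves --fingers '[0,0,0,0,0,0,0,0,0,0]' --pt "-4 3 0" --pt "-8 6 0" --pt "-12 9 0" --pt "-14 13 0" --pt "-16 17 0" --pt "-17 20 0" --pt "-17 20 0" --pt "-17 20 0" --pt "-17 20 0" --pt "-17 20 0" --yaw '[0,0,0,0,0,0,0,0,0,0]'

```text
clock: 33.65
position: [349.9, 573.1, 423.7]
ee_rot: [0.001, 1.0, -0.005, 0.001]
contact_force: [-0.3, 0.1, 0.6]
gripper_width: 85.7
```

```bash
python3 - <<'E'
from h import *
s=read_state(); S=get_image('scene');T=get_image('top'); print(s['position'].round(1),s['gripper_width'],s['contact_force'].round(1))
z=cv2.resize(T['color'][185:235,350:420],(400,300),interpolation=cv2.INTER_CUBIC)
z2=cv2.resize(S['color'][85:145,190:270],(400,300),interpolation=cv2.INTER_CUBIC)
cv2.imwrite('pics/w13.png',np.vstack([np.hstack([cv2.resize(T['color'],(400,300)),cv2.resize(S['color'][100:380,40:440],(400,300))]),np.hstack([z,z2])]))
E
```

```text
[349.9 573.1 423.7] 85.74364389781212 [-0.3  0.1  0.6]
```

View pics/w13.png

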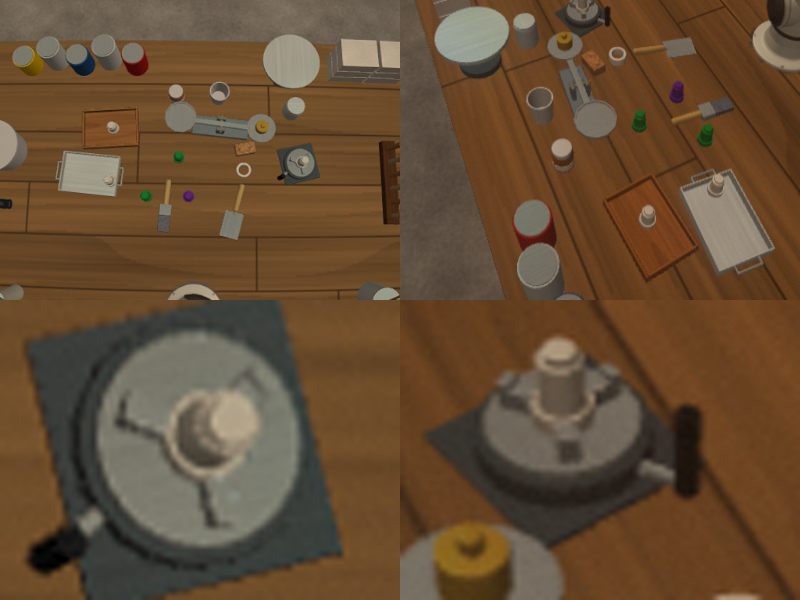

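The view shows everything in place: one casting in the metal tray, one in the wooden tray, and one upright in the chuck with all three jaws against its foot. The bystanders are where they started.

```bash
python3 -c "
from bench import *
print(job_done())"
```

```text
the job is handed in; nothing more can be done
None
```

All three castings present were weighed, sorted and placed, and the job was handed in at about 34 s on the robot's clock.

| Casting (by y in the row) | Pan reading | Where it is now |
|---|---|---|
| y about 212 mm | stayed up, hollow | metal tray |
| y about 135 mm | went down, solid | chuck |
| y about -20 mm | went down, solid | wooden tray |

- **Chuck:** I turned the sleeve clockwise about 1.08 rad by its grip. It stopped firmly and held under a push of about 17 N.
- **Last pictures:** All three jaws are against the foot of the casting in the chuck, and it stands upright. The other two castings stand upright in their trays. The tape, tools, tins and the green and purple look-alikes look undisturbed, and the gripper is open and clear of everything.
- **Disagreements:** Camera position estimates differed by up to about 9 mm for the castings and 11 mm for the chuck, so I relied on close-up wrist views.
- **Highest force seen:** The force reading reached 29 N while closing on the last casting, probably fingertips on its foot, with no visible effect. I did not re-measure the sleeve angle after letting go.

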